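Load a chocolate bar under the clip of the stamping jig

TASK

Load the blue chocolate bar into the wooden stamping jig for stamping: hold the jig's spring clip open by pressing its red thumb bar down with one fingertip and, while it stays down, push the bar along its lane with the other fingertip, under the raised jaw and fully home against the end stop. Then let the clip close on the bar and move clear. Only press and push: do not grasp or lift the bar, and leave everything else where it stands.

Things in the scene. Friction and masses are not known exactly. Their poses are not given: they have to be found in the camera images.
- stamping_jig: Wooden stamping jig fixed to the worktop, deck 265 x 100 mm, its top 8 mm above the worktop. Origin on the worktop under the lane's centre line. x runs along the lane from its open near end to the end stop, y across it to the side of the red thumb bar, z up. The lane (x -155 to +100 mm, y -34 to +34) has aluminium fences 7 mm thick, tops at 16 mm. A wing at y -40 to -105 carries the stamp.
- end_stop (a point): Middle of the foot of the end stop's face, on the deck at jig x = 100 mm, y = 0; the stop's top is 21 mm above the worktop.
- clip_shaft (a point): Point on the clip's shaft at jig x = 0, y = 47 mm, 21 mm above the worktop. The shaft lies along the jig's x axis in bearing blocks (y = 42 to 53 mm, up to 28 mm above the worktop). The thumb bar is on its +y side, the jaw on the other.
- clip (a joint): Angle of the spring clip. 0 rad: released and empty, jaw nearly on the deck, barring the lane (its upright front cannot be pushed open by the bar). 0.40: thumb bar fully down on a hard stop, jaw 6 mm clear above a bar. Above 0.26 the bar passes beneath; about 0.23 when the jaw rests on a bar. A spring closes it; pressing takes about 2 N, 4 N when fully down.
- thumb_bar (a point): Middle of the upper face of the clip's red ribbed plate, 130 (along the lane) x 34 (across) x 3 mm. Fully pressed: level, top 12 mm above the worktop, covering jig x -152 to -22, y 56 to 90 mm. Released: sloping up 0.4 rad away from the lane, middle at 23 mm, outer edge at 29 mm. A fingertip can slide along it while holding it down.
- jaw (a point): Steel jaw of the clip, reaching over the lane: this point is the middle of the underside of its 20 mm (along x) x 5 mm lip; the lip sits at jig x = 55 to 75 mm, y = 7 mm. Its underside is 10 mm above the worktop when released and empty, 19 mm on a bar.
- blue_bar: Wrapped chocolate bar with a blue edge, 64 x 140 x 11 mm, about 85 g, flat on the deck in the lane before the jaw, its own y axis along the lane (either way); its top is 19 mm above the worktop. Origin at the centre of its underside: at the start at jig x -50 to -22 mm, fully home at +30 mm; its near end is 70 mm behind that.
- stamp: Wooden hand stamp 32 x 44 x 65 mm standing on the jig's side wing; origin at the centre of its underside. Leave alone.
- ink_tin: Flat green stamp-ink tin 72 x 102 x 14 mm; origin at the centre of its underside. Leave alone.
- ribbon_spool: Spool of red ribbon, 66 mm across, 26 mm high; origin at the centre of its underside. Leave alone.
- green_bar: Wrapped chocolate bar with a green edge, 64 x 140 x 11 mm; origin at the centre of its underside. Leave alone.
- gift_box_1: Brown cube-like gift box 66 x 66 x 48 mm; origin at the centre of its underside. Leave alone.
- gift_box_3: Flat brown gift box 62 x 100 x 30 mm; origin at the centre of its underside. Leave alone.
Mind the look-alikes: they are no part of the job. Leave any turquoise look-alike of the blue_bar alone.

How it is judged:
On the way, in this order (a step that is already met when the one before it is completed fails the run):
1. the clip is held open by a finger on the thumb bar, the blue bar not yet beneath the jaw (value of joint clip above 0.26 rad and contact force between the fingers and clip above 0.3 N and x of blue_bar in the frame of stamping_jig below -0.01 m), for 0.1 s.
2. with the thumb bar still held down, the blue bar is pushed beneath the jaw (value of joint clip above 0.26 rad and contact force between the fingers and clip above 0.3 N and x of blue_bar in the frame of stamping_jig above 0 m), for 0.05 s.
3. with the thumb bar still held down, the blue bar reaches the end stop (within 3 mm) (value of joint clip above 0.26 rad and contact force between the fingers and clip above 0.3 N and x of blue_bar in the frame of stamping_jig above 0.027 m), for 0.1 s.
At the end, for the whole second after the job is handed in: The blue bar lies flat in the lane, home against the end stop within 3.5 mm, within 5 mm of the lane's centre line and 0.06 rad of its direction, at rest; the clip is released and its jaw bears on the bar (joint 0.18 to 0.28) (x of blue_bar in the frame of stamping_jig above 0.0265 m and y of blue_bar in the frame of stamping_jig between -0.005 and 0.005 m and z of blue_bar in the frame of stamping_jig below 0.011 m and angle between the y axis of blue_bar and the x axis of stamping_jig, either way round below 0.06 rad and value of joint clip between 0.18 and 0.28 rad and contact force between clip and blue_bar above 0.3 N and linear speed of blue_bar below 0.01 m/s); the robot touches nothing.
It fails at once if the blue bar is lifted or tipped (z of blue_bar in the frame of stamping_jig above 0.015 m or angle between blue_bar's own z axis and vertical above 0.15 rad).
It fails at once if a bystander (stamp, ink tin, ribbon spool, green bar, gift boxes) is shifted by more than 15 mm or tipped (distance of any of stamp, ink_tin, ribbon_spool, green_bar, gift_box_1, gift_box_3 from where it was at the start of the episode above 0.015 m or angle between any of stamp, ink_tin, ribbon_spool, green_bar, gift_box_1, gift_box_3's own z axis and vertical above 0.3 rad).
It also fails if it takes over 32 s, if anything falls off the work surface, if the arm or the gripper's body presses on something with over 40 N, if the wrist force passes 120 N, or if a joint passes its speed limit or range.

ROBOT

A 6-joint arm with a two-finger parallel gripper is mounted at the origin on a cart in front of the work surface, level with it; the furniture and walls round the work are solid. World frame = base frame: x ahead of the robot, y to its left, z up, the work surface at z = 0. Lengths are in m, angles in rad, forces in N, time in s.
With the tool pointing down it reaches from about 0.375 to 0.9 m from the base axis. Payload 3.1 kg.
Tool frame: the origin (TCP) lies midway between the tips of the shut fingers; the grasp point (between the pads) lies 19 mm behind it; x points along the fingers, z is the direction in which the jaws open and shut, and the axes are right-handed (so a half turn about x gives the same grasp; the last joint's range is limited). The gripper opens to 87 mm and grips with 3 to 60 N. Pads are 19 mm wide; open, the fingers measure 117 mm over their backs; the gripper's body (75 mm by 190 mm) begins 51 mm behind the grasp point.
Start: joints at [1.157, 0.527, 1.433, -0, 1.181, -0.178], TCP at [0.146, 0.608, 0.223] pointing down, gripper open.
Joint ranges: [-3.08, 3.08], [-0.75, 2.2], [0.22, 2.44], [-1.43, 4.57], [0, 2.65], [-2.85, 2.85]. Speed limits (rad/s): [2.79, 2.79, 3.14, 3.14, 3.14, 3.14].

INTERFACE

Orientations are given as a unit quaternion [x, y, z, w].
In Python, from workcell import ctrl, imaging gives the robot as it stands.
- The arm moves only by the tool carry_out, never from a script. Its argument "increments" is a list of rows, each a list of 3 entries, a list of its own where there are three numbers: the shift along the world's x, y, z in mm, then the turn, a rotation vector about the world's x, y, z in degrees, then the finger opening in mm, from 0 to 87. In form: [[[tx, ty, tz], [rx, ry, rz], jaw], ...]. A call has 1 to 12 rows; each row is the pose to reach, as a shift and turn from the pose measured when the call began; what a row does not reach only later rows make up. A row lasts 1/12 s, in which the tool goes at most 41.7 mm and 7.16 degrees, less where a joint would pass 70% of its speed; a pose out of reach is approached as far as the arm can. A call with a gripper value outside its range is refused whole. The fingers move at their own pace and stop on an object; "grip_force" is the grip in N (left out, the last holds). Time passes only in rows, so rows that repeat a pose let the fingers close. It gives the time, the measured TCP pose, the force and the opening at its end, in the units of the state.
- ctrl.read_state(): the state, without advancing time (a new reading comes with each control period).
- imaging.read_camera(name): name is "scene" or "top" or "wrist"; returns a dict with "img" (420x560x3 uint8, red, green, blue), "fx", "fy", "cx", "cy" (pixels), "R" (3x3) and "t" (3): a world point X has camera coordinates R X + t. Camera axes: x right, y down, z forward; pixel columns grow to the right and rows downward; lengths in m; the calibration is good to about 2 mm. The wrist camera is an equidistant fisheye: a pixel r from the principal point sees the ray r / f radians off the axis. A picture is of the moment at which its call begins. There is no depth.
- ctrl.finish_job(): hands the job in, once; it reports no verdict.
The state is a dict: "time": time; "qpos": joint angles; "dq": joint speeds; "joint_torque": joint torques, N m; "tool_pos": TCP position; "orientation": TCP orientation; "ft_force": force on the tool from outside, world axes, zero at the start; "moment": the same for the moment, N m; "grip_width": finger opening in m.
Only numpy, scipy, OpenCV 4.12 (cv2) and the standard library are available. Lean on these libraries where they do the work, as an engineer would, in place of code of your own. Each camera call takes 0.05 s, during which the arm holds its last target.

## Working session

There is one attempt and no reset: what is moved stays moved. The work goes in short steps, Python scripts to look and compute and a tool call to move; the robot and the scene stay as the last step left them, time stands still between calls to the robot, and variables do not carry over. Pictures are saved under pics/ and viewed, and the job is handed in when it is done.

Besides the shell and the picture viewer there is one more tool, called after ">>>" as name(argument=value, ...) on one line, values as JSON. carry_out: Moves the arm, as the interface text tells. Its arguments: {"type":"object","properties":{"increments":{"type":"array","items":{"type":"array"}},"grip_force":{"type":"number"}},"required":["increments"]}

```bash
mkdir -p pics
python3 - <<'E'
from workcell import ctrl, imaging
import cv2
s=ctrl.read_state(); print(s)
for n in ["scene","top","wrist"]:
    d=imaging.read_camera(n); cv2.imwrite(f"pics/{n}0.png",d["img"][:,:,::-1]); print(n,d["fx"],d["fy"],d["cx"],d["cy"],d["R"],d["t"])
E
```

```text
{'time': 0.0, 'qpos': array([ 1.15649171e+00,  5.28498310e-01,  1.43388934e+00, -1.18046779e-05,
        1.18140285e+00, -1.78474681e-01]), 'dq': array([ 0.00159912,  0.00053643, -0.00025627,  0.00147469,  0.0004326 ,
       -0.00023476]), 'joint_torque': array([ 3.31017209e-04, -4.40035987e+01, -1.76597482e+01,  6.32011145e-02,
        5.79392700e-02, -1.64493131e-04]), 'tool_pos': array([0.14569155, 0.60703039, 0.22155602]), 'orientation': array([-0.4380765 ,  0.55603185,  0.43733964,  0.5546635 ]), 'ft_force': array([ 0.26324821, -0.37152899, -0.72593951]), 'moment': array([ 0.01297908,  0.0368584 , -0.01978522]), 'grip_width': 0.08709912659776259}
scene 502.4896446462712 502.4896446462712 289.0901278632096 208.44124159587022 [[ 6.57179918e-01 -7.53733533e-01  5.61816243e-04]
 [-5.21854895e-01 -4.55542617e-01 -7.21213140e-01]
 [ 5.43858459e-01  4.73673606e-01 -6.92712994e-01]] [-0.30016676  0.36596369  1.316318  ]
top 434.74511723591735 434.74511723591735 277.3487705868162 203.54333393506388 [[ 0.0063176  -0.99981233  0.01831399]
 [-0.98323946 -0.00954791 -0.18206865]
 [ 0.18220934 -0.0168568  -0.98311525]] [0.06092199 0.55639424 1.41740122]
wrist 325.19226210127806 325.19226210127806 281.88888049422724 203.52784621401258 [[ 0.23584195  0.97178795 -0.00259798]
 [ 0.93904751 -0.22720646  0.25800582]
 [ 0.25013667 -0.06328822 -0.96613987]] [-0.62225908 -0.02985258  0.39087754]
```

View pics/scene0.png

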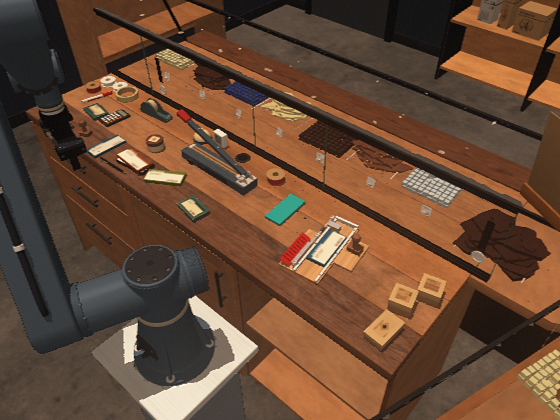

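View pics/top0.png

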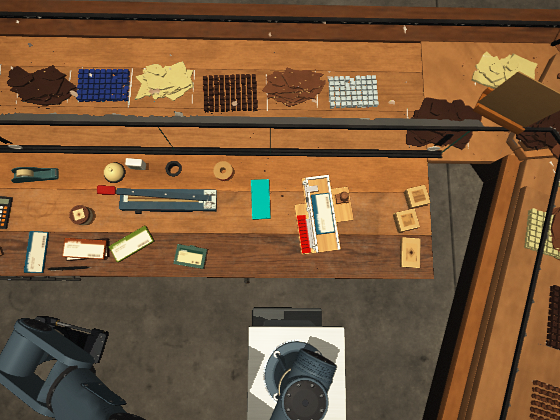

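View pics/wrist0.png

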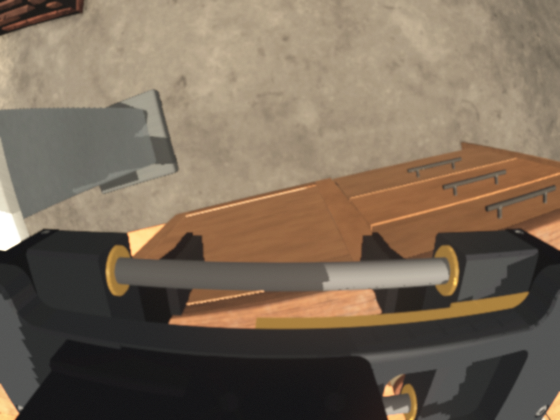

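The jig is at top (320,215) and scene (325,248), with a bar with a blue edge in it. The turquoise look-alike is at top (261,199). Next I'll enlarge both views.

Run:
```python
import cv2
a=cv2.imread("pics/top0.png")[165:265,285:365]; cv2.imwrite("pics/top0c.png",cv2.resize(a,None,fx=6,fy=6,interpolation=cv2.INTER_CUBIC))
a=cv2.imread("pics/scene0.png")[205:290,265:385]; cv2.imwrite("pics/scene0c.png",cv2.resize(a,None,fx=6,fy=6,interpolation=cv2.INTER_CUBIC))
```

```text
(no output)
```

View pics/top0c.png

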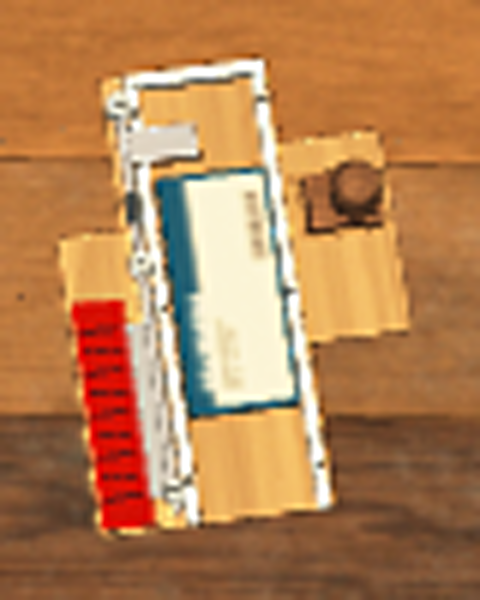

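View pics/scene0c.png

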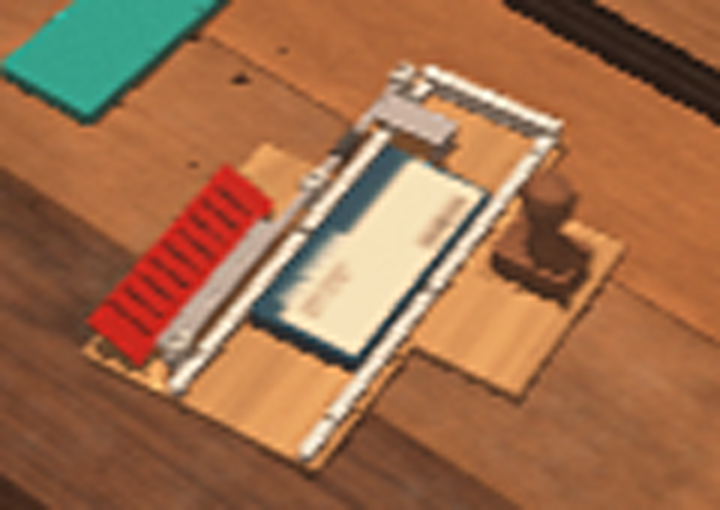

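```bash
cat > h.py <<'E'
import numpy as np, cv2
from workcell import ctrl, imaging
def proj(d,P):
    c=np.asarray(P)@np.array(d["R"]).T+np.array(d["t"]); return np.stack([d["fx"]*c[:,0]/c[:,2]+d["cx"],d["fy"]*c[:,1]/c[:,2]+d["cy"]],1)
def J2W(p,P):
    P=np.asarray(P,float); c,s=np.cos(p[2]),np.sin(p[2]); return np.stack([p[0]+c*P[:,0]-s*P[:,1],p[1]+s*P[:,0]+c*P[:,1],P[:,2]],1)
E
python3 - <<'E'
from h import *
from scipy.optimize import least_squares
T=imaging.read_camera("top"); S=imaging.read_camera("scene")
top=[((330,505),(-155,-41,16)),((200,523),(-155,34,16)),((315,510),(-155,-34,16)),
 ((268,170),('b',70,-32,19)),((155,178),('b',70,32,19)),((192,415),('b',-70,32,19)),((300,405),('b',-70,-32,19)),
 ((128,325),(-22,56,None)) ]
sc=[((312,458),(-155,-41,16)),((172,390),(-155,41,16)),((255,303),('b',-70,32,19)),((352,355),('b',-70,-32,19)),((395,150),('b',70,32,19)),((487,195),('b',70,-32,19))]
top=top[:-1]
def mk(l,bx):
    return np.array([(bx*1000+a[1],a[2],a[3]) if a[0]=='b' else a for _,a in l])/1000
def f(p,full=False):
    r=[]
    for d,l,o in((T,top,(285,165)),(S,sc,(265,205))):
        px=np.array([a for a,_ in l])/6-0.4+np.array(o)
        r.append(proj(d,J2W(p,mk(l,p[3])))-px)
    return r if full else np.concatenate(r).ravel()
best=least_squares(f,[0.6,0,0.1,-0.03],loss='soft_l1'); p=best.x
print(p[:2],np.degrees(p[2]),p[3]); [print(np.round(x,1).tolist()) for x in f(p,True)]
np.save("jig.npy",p)
for d,n,b in((T,"top",(165,265,285,365)),(S,"scene",(205,290,265,385))):
    im=d["img"][:,:,::-1][b[0]:b[1],b[2]:b[3]]; im=cv2.resize(im,None,fx=6,fy=6,interpolation=cv2.INTER_CUBIC)
    def poly(P,c):
        q=(proj(d,J2W(p,np.array(P)/1000))-[b[2],b[0]]+.5)*6
        cv2.polylines(im,[q.astype(int)],True,c,1)
    poly([(-155,-41,16),(100,-41,16),(100,-34,16),(-155,-34,16)],(0,255,0))
    poly([(-155,41,16),(100,41,16),(100,34,16),(-155,34,16)],(0,255,0))
    poly([(100,-41,21),(100,41,21)],(255,0,255))
    bx=p[3]*1000; poly([(bx+70,-32,19),(bx+70,32,19),(bx-70,32,19),(bx-70,-32,19)],(255,255,0))
    c,s=np.cos(.4),np.sin(.4)
    poly([(x,73+w*c,23+w*s) for x,w in((-152,-17),(-22,-17),(-22,17),(-152,17))],(255,0,0))
    cv2.imwrite(f"pics/{n}_fit.png",im)
E
```

```text
[ 0.55536637 -0.08825458] 7.157703415105362 -0.02523173367555806
[[0.1, 0.4], [-0.1, -0.0], [0.6, -0.2], [-0.3, -0.8], [0.3, -0.1], [-0.4, 0.4], [0.1, -0.1]]
[[-0.3, -0.1], [-0.5, -1.1], [-0.9, 1.3], [1.1, 1.8], [-0.7, -0.9], [1.6, -0.2]]
```

View pics/top_fit.png

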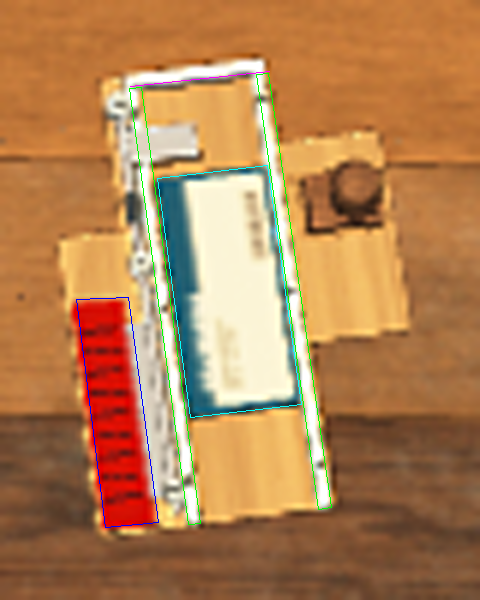

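View pics/scene_fit.png

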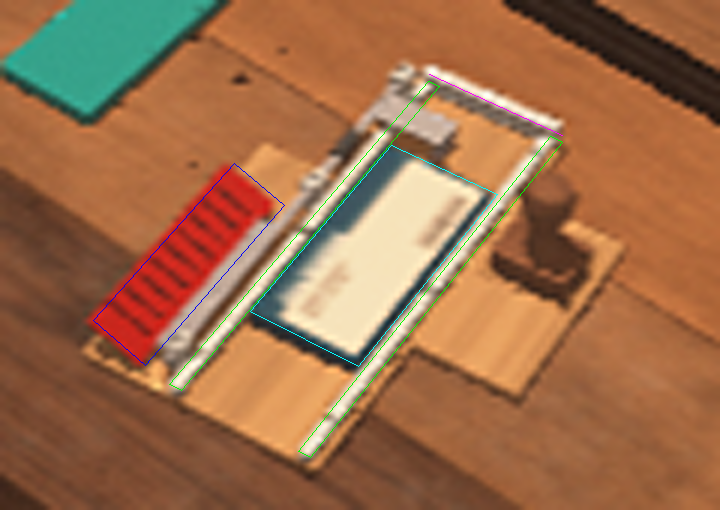

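The fit agrees in both views to about 1 px. It puts the jig at (0.555, -0.088) with yaw 7.2°, and the blue bar in the lane at jig x = -25 mm. Next I'll work out the move to a point above the start of the press.

```bash
cat >> h.py <<'E'
from scipy.spatial.transform import Rotation as Ro
p=np.load("jig.npy")
def goal(jx,jy,z,roll=0):
    s=ctrl.read_state(); P=J2W(p,[(jx/1000,jy/1000,z/1000)])[0]
    c,si=np.cos(p[2]),np.sin(p[2])
    out=[]
    for k in(1,-1):
        X=np.array([0,0,-1.]);Z=k*np.array([-si,c,0]);Y=np.cross(Z,X)
        dR=Ro.from_matrix(np.stack([X,Y,Z],1))*Ro.from_quat(s["orientation"]).inv()
        out.append(dR.as_rotvec(degrees=True).round(2))
    return ((P-s["tool_pos"])*1000).round(1),out
def rep():
    s=ctrl.read_state(); q=s["tool_pos"]; c,si=np.cos(p[2]),np.sin(p[2]); d=q[:2]-p[:2]
    M=Ro.from_quat(s["orientation"]).as_matrix()
    print("t",s["time"],"jig mm",np.round([1e3*(c*d[0]+si*d[1]),1e3*(-si*d[0]+c*d[1]),1e3*q[2]],1),"F",s["ft_force"].round(2),"w",s["grip_width"],"toolx",M[:,0].round(3),"zyaw",np.degrees(np.arctan2(M[1,2],M[0,2])).round(2),"q6",s["qpos"].round(2))
E
python3 -c "
from h import *
rep();print(goal(-122,34,120))"
```

```text
t 0.25 jig mm [-319.6  741.2  222.1] F [ 0.36 -0.53  0.7 ] w 0.0870049230402466 toolx [-0.    -0.001 -1.   ] zyaw 76.49 q6 [ 1.16  0.53  1.43 -0.    1.18 -0.18]
(array([ 284.2, -677.1, -102.1]), [array([ 6.000e-02, -1.000e-02,  2.067e+01]), array([-2.0000e-02, -9.0000e-02, -1.5933e+02])])
```

>>> carry_out(increments=[[[28,-28,0],[0,0,2],80],[[56,-56,0],[0,0,4],70],[[84,-84,0],[0,0,6],60],[[112,-112,0],[0,0,8],60],[[140,-140,0],[0,0,10],60],[[168,-168,0],[0,0,12],60],[[196,-196,0],[0,0,14],60],[[224,-224,0],[0,0,16],60],[[244,-256,0],[0,0,18],60],[[258,-290,0],[0,0,20],60],[[266,-328,0],[0,0,20.7],60],[[272,-366,0],[0,0,20.7],60]])

```text
time: 1.25
tool_pos: [0.419, 0.2397, 0.2221]
orientation: [0.531, -0.468, -0.53, -0.468]
ft_force: [1.1, 0.3, -0.6]
grip_width: 0.0595
```

>>> carry_out(increments=[[[2,-38,0],[0,0,0],60],[[4,-76,0],[0,0,0],60],[[6,-114,0],[0,0,0],60],[[8,-152,0],[0,0,0],60],[[9,-190,-10],[0,0,0],60],[[10,-228,-20],[0,0,0],60],[[11,-264,-40],[0,0,0],60],[[12,-300,-60],[0,0,0],60],[[12,-311,-90],[0,0,0],60],[[12,-311,-102],[0,0,0],60],[[12,-311,-102],[0,0,0],60]])

```text
time: 2.17
tool_pos: [0.4293, -0.0718, 0.1178]
orientation: [-0.528, 0.469, 0.531, 0.468]
ft_force: [0.2, 1.0, 0.2]
grip_width: 0.0604
```

```bash
python3 -c "
from h import *
rep();print(goal(-122,34,40))
for n in ('wrist','top','scene'):
    d=imaging.read_camera(n); im=d['img'][:,:,::-1]
    if n=='top': im=cv2.resize(im[165:285,265:385],None,fx=5,fy=5,interpolation=2)
    if n=='scene': im=cv2.resize(im[190:310,250:400],None,fx=5,fy=5,interpolation=2)
    cv2.imwrite(f'pics/{n}1.png',im)
"
```

```text
t 2.1667 jig mm [-123.1   32.   117.8] F [0.22 0.96 0.23] w 0.060371450904637886 toolx [-0.004  0.002 -1.   ] zyaw 97.04 q6 [-0.42  0.47  1.99 -0.    0.69 -2.12]
(array([  0.8,   2.1, -77.8]), [array([-0.09, -0.25,  0.12]), array([-3.9000e-01,  1.4000e-01, -1.7988e+02])])
```

View pics/wrist1.png

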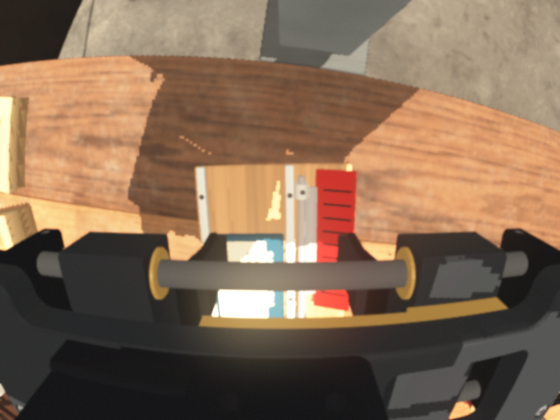

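View pics/scene1.png

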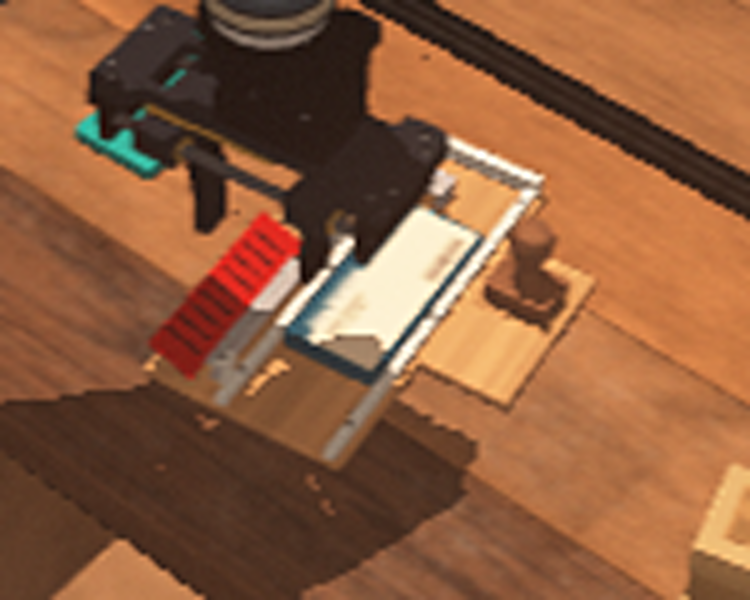

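The wrist view shows the red thumb bar (335,240) and the lane (245,205) on the expected sides, and the gap behind the bar is clear. I'll lower to 40 mm and check again.

>>> carry_out(increments=[[[1,2,-20],[0,0,0],60],[[1,2,-45],[0,0,0],60],[[1,2,-65],[0,0,0],60],[[1,2,-78],[0,0,0],60],[[1,2,-78],[0,0,0],60]])

```text
time: 2.73
tool_pos: [0.4322, -0.0682, 0.0419]
orientation: [0.531, -0.467, -0.531, -0.467]
ft_force: [0.2, 0.1, -0.2]
grip_width: 0.0601
```

```bash
python3 -c "
from h import *
rep();print(goal(-122,34,13))
for n in ('wrist','top','scene'):
    d=imaging.read_camera(n); im=d['img'][:,:,::-1]
    if n=='top': im=cv2.resize(im[165:285,265:385],None,fx=5,fy=5,interpolation=2)
    if n=='scene': im=cv2.resize(im[190:310,250:400],None,fx=5,fy=5,interpolation=2)
    cv2.imwrite(f'pics/{n}2.png',im)
"
```

```text
t 2.7333 jig mm [-119.7   35.2   41.9] F [ 0.24  0.08 -0.17] w 0.06008139544559005 toolx [ 0. -0. -1.] zyaw 97.34 q6 [-0.41  0.63  2.04 -0.    0.47 -2.11]
(array([ -2.1,  -1.5, -28.9]), [array([ 0.03,  0.02, -0.18]), array([-3.0000e-02,  4.0000e-02,  1.7982e+02])])
```

View pics/wrist2.png

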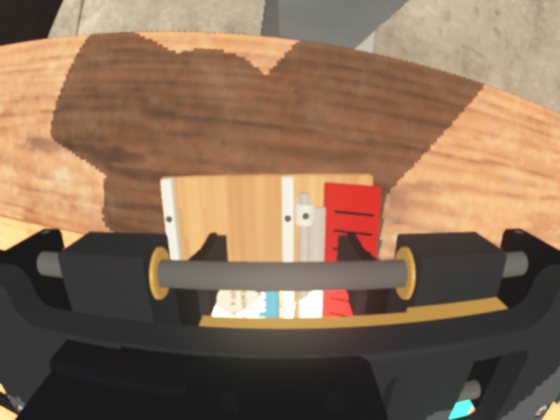

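View pics/scene2.png

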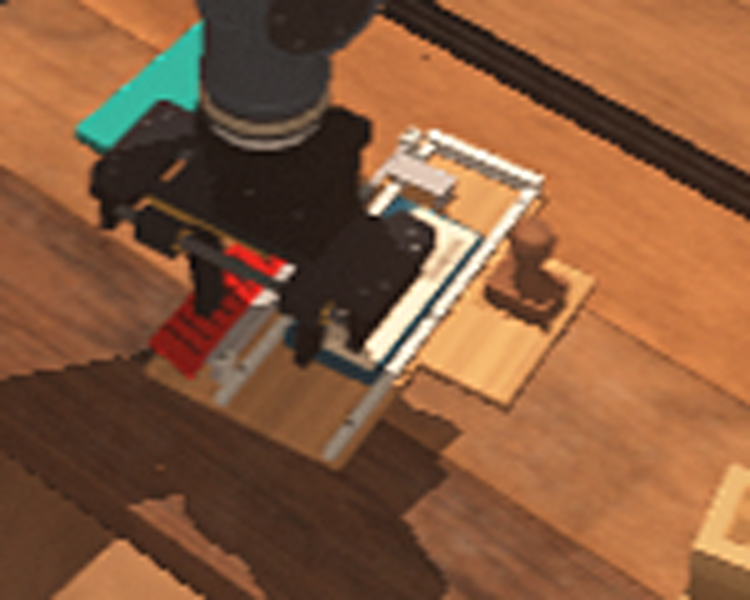

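```bash
python3 -c "
from h import *
d=imaging.read_camera('scene')
for P in [(-119.7,-2.5,41.9),(-119.7,72.5,41.9),(-129,-2.5,41.9),(-110,-2.5,41.9)]: print(P,(proj(d,J2W(p,[np.array(P)/1000]))-[250,190])*5)
rep();print(goal(-122,34,20))
"
```

```text
(-119.7, -2.5, 41.9) [[308.93412365 357.73005504]]
(-119.7, 72.5, 41.9) [[202.77358231 303.95860867]]
(-129, -2.5, 41.9) [[300.48817687 367.8730107 ]]
(-110, -2.5, 41.9) [[317.67566681 347.23211005]]
t 2.9333 jig mm [-118.6   34.2   43.9] F [-0.41  0.74  0.27] w 0.05974756805035266 toolx [ 0.004 -0.002 -1.   ] zyaw 97.3 q6 [-0.41  0.63  2.04 -0.    0.47 -2.11]
(array([ -3.3,  -0.6, -23.9]), [array([ 0.13,  0.25, -0.14]), array([ -0.4 ,   0.21, 179.86])])
```

>>> carry_out(increments=[[[-3,-1,-8],[0,0,0],60],[[-3,-1,-16],[0,0,0],60],[[-3,-1,-24],[0,0,0],60],[[-3,-1,-24],[0,0,0],60],[[-3,-1,-24],[0,0,0],60]])

```text
time: 3.35
tool_pos: [0.431, -0.0703, 0.0199]
orientation: [0.533, -0.467, -0.529, -0.468]
ft_force: [0.4, 1.2, 2.1]
grip_width: 0.0601
```

```bash
python3 -c "
from h import *
rep();print(goal(-122,34,13))
d=imaging.read_camera('wrist');rep();d=imaging.read_camera('wrist');rep()
"
```

```text
t 3.35 jig mm [-121.1   33.3   19.9] F [0.44 1.24 2.14] w 0.060079289153757 toolx [ 0.005 -0.003 -1.   ] zyaw 97.28 q6 [-0.42  0.68  2.05 -0.    0.4  -2.12]
(array([-1. ,  0.6, -6.9]), [array([ 0.15,  0.3 , -0.12]), array([ -0.48,   0.23, 179.87])])
t 3.4 jig mm [-121.1   33.3   20. ] F [2.79 0.11 2.06] w 0.06028546792902346 toolx [ 0.005 -0.003 -1.   ] zyaw 97.28 q6 [-0.42  0.68  2.05 -0.    0.4  -2.12]
t 3.45 jig mm [-121.2   33.3   20.1] F [1.04 0.38 1.73] w 0.06001141987029713 toolx [ 0.005 -0.003 -1.   ] zyaw 97.28 q6 [-0.42  0.68  2.05 -0.    0.4  -2.12]
```

Contact force is about 2 N, as expected for the spring. I'll press on down to about 13 mm.

>>> carry_out(increments=[[[0,0,-3],[0,0,0],60],[[0,0,-6],[0,0,0],60],[[0,0,-7],[0,0,0],60],[[0,0,-7],[0,0,0],60],[[0,0,-7],[0,0,0],60]])

```text
time: 3.87
tool_pos: [0.4314, -0.0712, 0.0133]
orientation: [0.534, -0.467, -0.528, -0.468]
ft_force: [-1.7, -4.5, 6.5]
grip_width: 0.0596
```

```bash
python3 -c "
from h import *
rep()
for n in ('wrist','scene'):
    d=imaging.read_camera(n); im=d['img'][:,:,::-1]; rep()
    if n=='scene': im=cv2.resize(im[190:310,250:400],None,fx=5,fy=5,interpolation=2)
    cv2.imwrite(f'pics/{n}3.png',im)
"
```

```text
t 3.8667 jig mm [-120.8   32.3   13.3] F [-1.73 -4.48  6.54] w 0.05964509592307612 toolx [ 0.006 -0.004 -1.   ] zyaw 97.33 q6 [-0.42  0.7   2.06 -0.    0.38 -2.12]
t 3.9167 jig mm [-120.8   32.3   13.3] F [-1.04 -4.98  5.45] w 0.060020035110396094 toolx [ 0.007 -0.004 -1.   ] zyaw 97.33 q6 [-0.42  0.7   2.06 -0.    0.38 -2.12]
t 3.9667 jig mm [-120.8   32.4   13.3] F [-1.75 -5.04  5.68] w 0.0595914731506938 toolx [ 0.007 -0.004 -1.   ] zyaw 97.33 q6 [-0.42  0.7   2.06 -0.    0.38 -2.12]
```

View pics/scene3.png

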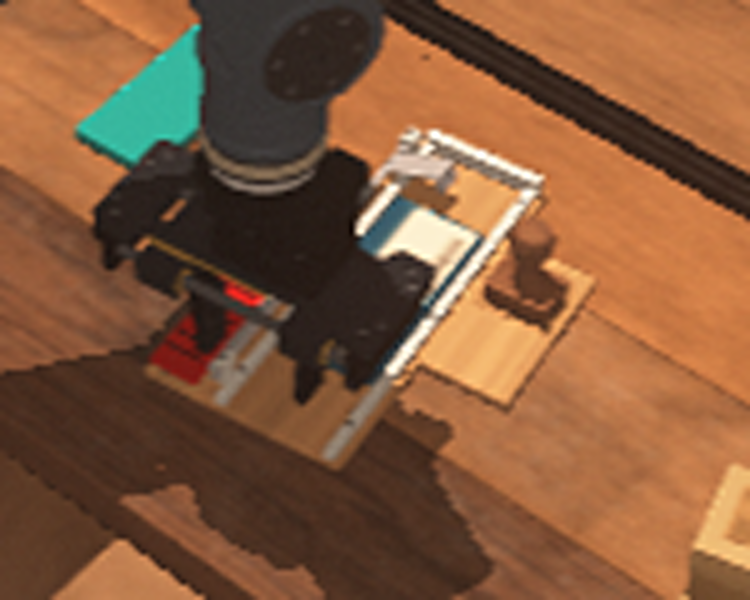

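View pics/wrist3.png

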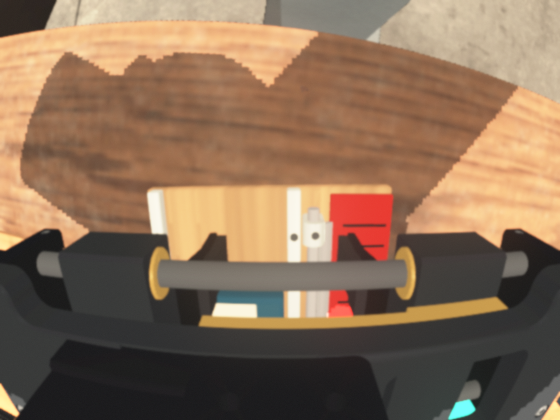

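The clip is pressed open: the jaw is raised at crop (425,165) with its shadow separate from it, and the plate is nearly level. I'll push along the lane, world direction (0.992, 0.124).

>>> carry_out(increments=[[[5,0.6,-0.5],[0,0,0],60],[[10,1.2,-0.5],[0,0,0],60],[[15,1.9,-0.5],[0,0,0],60],[[20,2.5,-0.5],[0,0,0],60],[[25,3.1,-0.5],[0,0,0],60],[[30,3.7,-0.5],[0,0,0],60],[[35,4.4,-0.5],[0,0,0],60],[[40,5,-0.5],[0,0,0],60],[[40,5,-0.5],[0,0,0],60]])

```text
time: 4.72
tool_pos: [0.4692, -0.0651, 0.0125]
orientation: [0.532, -0.467, -0.53, -0.467]
ft_force: [-2.2, 1.7, 4.5]
grip_width: 0.0599
```

```bash
python3 -c "
from h import *
rep()
for n in ('top','scene'):
    d=imaging.read_camera(n); im=d['img'][:,:,::-1]; rep()
    if n=='scene': im=cv2.resize(im[190:310,250:400],None,fx=5,fy=5,interpolation=2)
    if n=='top': im=cv2.resize(im[165:285,265:385],None,fx=5,fy=5,interpolation=2)
    cv2.imwrite(f'pics/{n}4.png',im)
print(goal(-50,33,12.8))
"
```

```text
t 4.7167 jig mm [-82.6  33.8  12.5] F [-2.21  1.72  4.46] w 0.0599335800360512 toolx [ 0.001 -0.002 -1.   ] zyaw 97.37 q6 [-0.37  0.71  1.96 -0.    0.47 -2.07]
t 4.7667 jig mm [-82.7  33.7  12.5] F [-2.18  1.39  4.2 ] w 0.05994889272197764 toolx [ 0.002 -0.002 -1.   ] zyaw 97.36 q6 [-0.37  0.71  1.96 -0.    0.47 -2.07]
t 4.8167 jig mm [-82.6  33.7  12.6] F [-3.26  1.6   5.1 ] w 0.06030092190871251 toolx [ 0.002 -0.002 -1.   ] zyaw 97.35 q6 [-0.37  0.71  1.96 -0.    0.47 -2.07]
(array([32.5,  3.4,  0.2]), [array([ 0.11,  0.11, -0.19]), array([ -0.18,   0.18, 179.81])])
```

View pics/scene4.png

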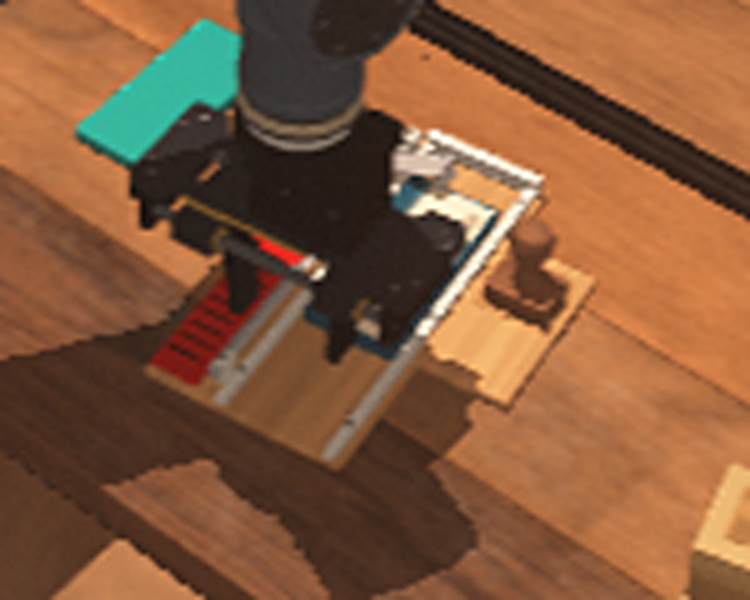

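View pics/top4.png

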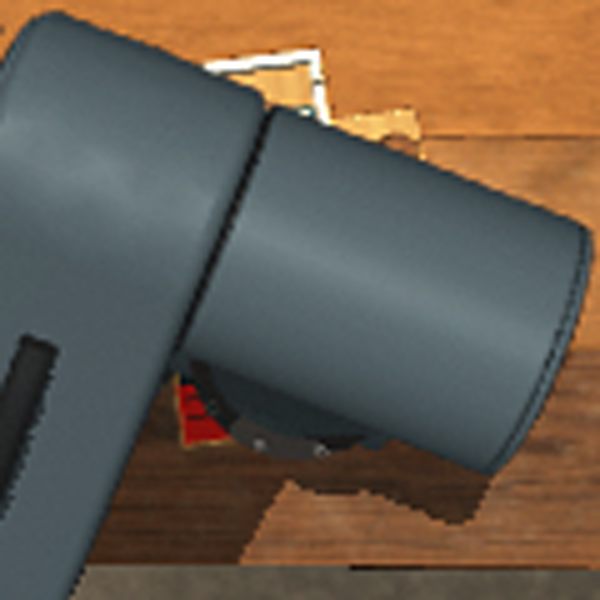

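The bar is advancing, with its far end now beneath the raised jaw, and the plate is still down. I'll continue to just short of the stop.

>>> carry_out(increments=[[[5,0.6,0],[0,0,0],60],[[10,1.2,0],[0,0,0],60],[[15,1.8,0],[0,0,0],60],[[20,2.4,0],[0,0,0],60],[[25,3,0],[0,0,0],60],[[29,3.5,0],[0,0,0],60],[[29,3.5,0],[0,0,0],60]])

```text
time: 5.4
tool_pos: [0.497, -0.0611, 0.0124]
orientation: [-0.531, 0.467, 0.531, 0.466]
ft_force: [-2.4, -0.0, 5.2]
grip_width: 0.0602
```

```bash
python3 -c "
from h import *
rep()
for n in ('scene',):
    d=imaging.read_camera(n); im=d['img'][:,:,::-1]; rep()
    im=cv2.resize(im[190:310,250:400],None,fx=5,fy=5,interpolation=2)
    cv2.imwrite(f'pics/{n}5.png',im)
"
```

```text
t 5.4 jig mm [-54.5  34.2  12.4] F [-2.45 -0.04  5.23] w 0.06015388839475992 toolx [-0.001 -0.001 -1.   ] zyaw 97.38 q6 [-0.35  0.73  1.89 -0.    0.53 -2.04]
t 5.45 jig mm [-54.6  34.2  12.4] F [-2.18  0.57  4.83] w 0.060003755040947564 toolx [-0.001 -0.001 -1.   ] zyaw 97.37 q6 [-0.35  0.73  1.89 -0.    0.53 -2.04]
```

View pics/scene5.png

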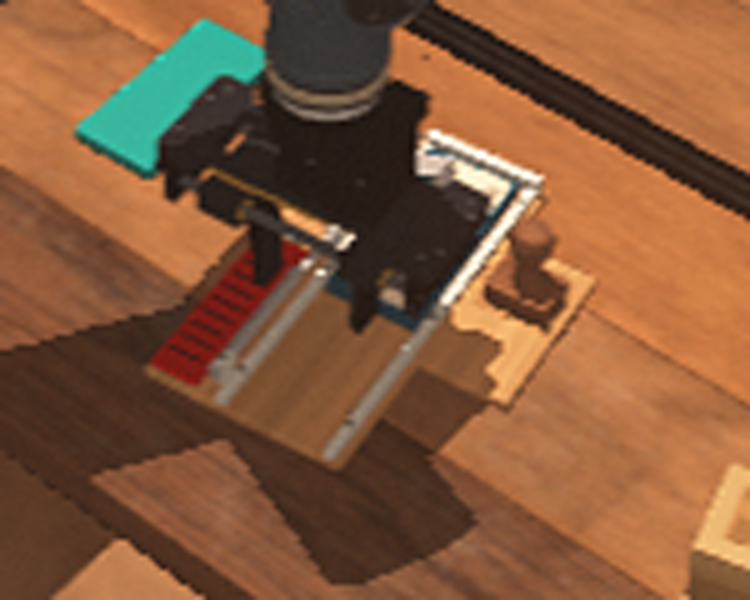

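The far end is close to the stop. I'll creep forward and watch the push force.

>>> carry_out(increments=[[[1.5,0.1,0],[0,0,0],60],[[3,0.3,0],[0,0,0],60],[[4.5,0.5,0],[0,0,0],60],[[6,0.6,0],[0,0,0],60],[[6,0.6,0],[0,0,0],60]])

```text
time: 5.87
tool_pos: [0.4999, -0.0601, 0.0123]
orientation: [-0.529, 0.468, 0.533, 0.465]
ft_force: [-6.3, -1.6, 8.3]
grip_width: 0.0599
```

```bash
python3 -c "
from h import *
rep()
for n in ('scene',):
    d=imaging.read_camera(n); im=d['img'][:,:,::-1]; rep()
    im=cv2.resize(im[220:260,310:370],None,fx=12,fy=12,interpolation=2)
    cv2.imwrite(f'pics/{n}6.png',im)
"
```

```text
t 5.8667 jig mm [-51.5  34.8  12.3] F [-6.3  -1.6   8.31] w 0.05989460224213298 toolx [-0.007  0.    -1.   ] zyaw 97.4 q6 [-0.34  0.73  1.88 -0.    0.54 -2.04]
t 5.9167 jig mm [-51.5  34.8  12.3] F [-6.84 -1.51  8.06] w 0.05993640106985151 toolx [-0.007  0.    -1.   ] zyaw 97.4 q6 [-0.34  0.73  1.88 -0.    0.54 -2.04]
```

View pics/scene6.png

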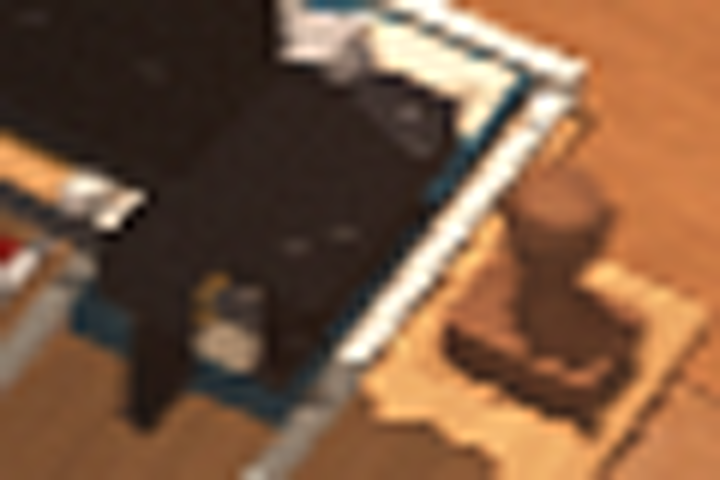

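It has met the stop: only 3 of the 6 mm moved, and the force rose from 2.4 N to 6.8 N. The blue edge meets the stop at (540,75). One firmer push will confirm it, then I'll back off and lift.

>>> carry_out(increments=[[[3,0.2,0],[0,0,0],60],[[6,0.4,0],[0,0,0],60],[[6,0.4,0],[0,0,0],60],[[6,0.4,0],[0,0,0],60]])

```text
time: 6.25
tool_pos: [0.5003, -0.0595, 0.0123]
orientation: [-0.526, 0.471, 0.536, 0.463]
ft_force: [-11.7, -5.6, 12.5]
grip_width: 0.0601
```

```bash
python3 -c "
from h import *
rep()
"
```

```text
t 6.25 jig mm [-51.1  35.4  12.3] F [-11.72  -5.62  12.46] w 0.06011824331188261 toolx [-0.018  0.002 -1.   ] zyaw 97.37 q6 [-0.34  0.73  1.87 -0.01  0.56 -2.03]
```

It moved only 0.4 mm at 12 N, so the bar is home. Now I'll back off with the clip still held, then lift straight up.

>>> carry_out(increments=[[[-3,-0.4,0],[0,0,0],60],[[-6,-0.8,0],[0,0,0],60],[[-10,-1.2,0],[0,0,0],60],[[-10,-1.2,0],[0,0,0],60],[[-10,-1.2,4],[0,0,0],60],[[-10,-1.2,8],[0,0,0],60],[[-10,-1.2,12],[0,0,0],60],[[-10,-1.2,18],[0,0,0],60],[[-10,-1.2,30],[0,0,0],60],[[-10,-1.2,55],[0,0,0],60],[[-10,-1.2,85],[0,0,0],60],[[-10,-1.2,115],[0,0,0],60]])

```text
time: 7.25
tool_pos: [0.4889, -0.0603, 0.128]
orientation: [-0.525, 0.471, 0.538, 0.462]
ft_force: [0.4, -0.0, 0.6]
grip_width: 0.0597
```

>>> carry_out(increments=[[[0,30,20],[0,0,0],60],[[0,60,40],[0,0,0],60],[[0,95,60],[0,0,0],60],[[0,130,60],[0,0,0],60],[[0,165,60],[0,0,0],60],[[0,200,60],[0,0,0],60],[[0,230,60],[0,0,0],60],[[0,250,60],[0,0,0],60],[[0,250,60],[0,0,0],60],[[0,250,60],[0,0,0],60]])

```text
time: 8.08
tool_pos: [0.4879, 0.1904, 0.188]
orientation: [-0.525, 0.471, 0.538, 0.461]
ft_force: [-0.8, -0.5, 0.4]
grip_width: 0.0602
```

Run:
```python
from h import *
rep()
for n,b in(("top",(165,265,285,365)),("scene",(205,290,265,385))):
    d=imaging.read_camera(n); im=d["img"][:,:,::-1][b[0]:b[1],b[2]:b[3]]; im=cv2.resize(im,None,fx=6,fy=6,interpolation=cv2.INTER_CUBIC); raw=im.copy()
    q=(proj(d,J2W(p,np.array([(100,-32,19),(100,32,19),(-40,32,19),(-40,-32,19)])/1000))-[b[2],b[0]]+.5)*6
    cv2.polylines(im,[q.astype(int)],True,(0,255,0),1)
    im=np.hstack([raw,im]) if n=="top" else im
    if n=="top": im=im[:, :]; im=cv2.resize(im,None,fx=.83,fy=.83)
    cv2.imwrite(f"pics/{n}7.png",im)
```

```text
t 8.0833 jig mm [-32.2 284.9 188. ] F [-0.85 -0.52  0.37] w 0.06023932365447235 toolx [-0.023  0.002 -1.   ] zyaw 97.57 q6 [ 0.16  0.45  1.71  0.01  1.01 -1.55]
```

View pics/top7.png

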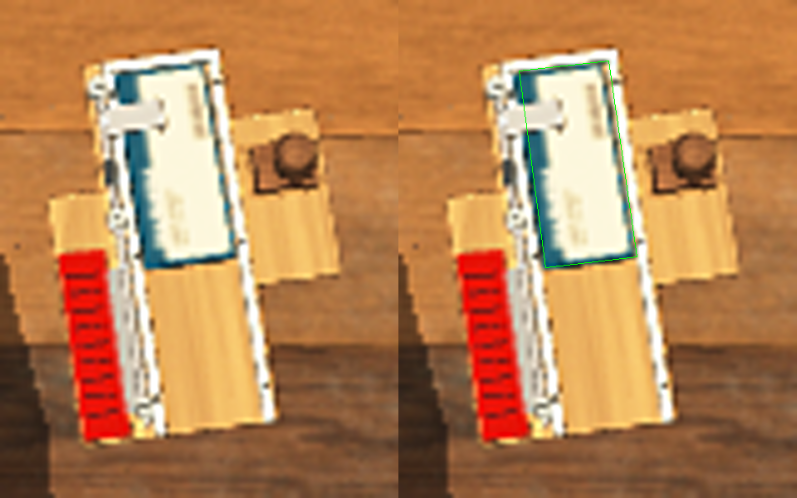

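View pics/scene7.png

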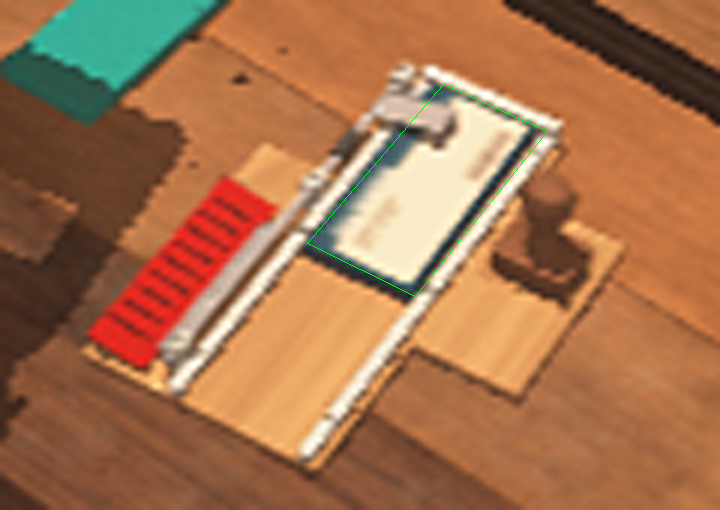

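The bar matches the home outline to about 1 px, its far edge is at the stop, and the jaw rests on it. The stamp and the turquoise look-alike haven't moved, and the arm is clear. Handing in.

```bash
python3 -c "
from h import *
print(ctrl.finish_job())"
```

```text
the job is handed in; nothing more can be done
None
```

The blue bar is home against the end stop with the clip closed on it, and I handed the job in at about 8.2 s of the 32 s allowed.

**What I did:** I opened the fingers to 60 mm and pressed the red thumb bar down to about 12.5–13 mm with one fingertip. With the clip held open, I pushed the bar about 70 mm of finger travel along the lane with the other. Then I backed off 10 mm, lifted to let the clip close, and moved clear.

**Last checks:**
- **Home at the stop:** at the stop, the last push moved only 0.4 mm while the force rose to 12 N.
- **Position in the lane:** in the top and scene views the bar matches the computed home outline to about 1 px, or about 2 mm.
- **Clip:** in both views the jaw rests on the bar. I judged this from the pictures and didn't measure the clip angle.
- **Surroundings:** the stamp and the turquoise look-alike stand where they were. I didn't check the other bystanders again at the end, but nothing went near them.
- **Clearance:** the tool force is back to noise level, below 1 N, so the robot is touching nothing.

**Disagreements:** the measured tool position wandered by 1–2 mm just after moves. The fingertip stopped about 1.5 mm short of the predicted home position, which is within the fit's accuracy.

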